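Vent-cap a bottle for the autoclave

TASK

Get the empty square bottle on the bench ready for the autoclave: stand it in the empty pocket of the steel carrier, fully down, so that it cannot turn, screw its cap down clockwise until it bottoms out, then back the cap off a quarter turn so that the bottle can vent. Finish still gripping the cap at that setting, with the bottle standing in its pocket, so that I can put tape over it; do not let go. Keep the bottle upright all the way and leave everything else where it is.

Things in the scene. Friction and masses are not known exactly. Their poses are not given: they have to be found in the camera images.
- bottle_mid (a point): Centre of the loose square bottle to prepare: empty, amber glass, grey ribbed screw cap, 0.23 kg, upright on the bench. Point: on its axis, 58 mm above its foot; z up, x and y square to its flat sides. Body 54 x 54 mm up to 72 mm above the foot, then a round neck 31 mm across, then the cap; 116 mm in all. Grip it across 54 mm, best about 54 mm above the foot.
- screw_cap: The bottle's grey plastic screw cap, a ribbed cylinder 42 mm across and 26 mm high. Its origin is the cap's centre, on the bottle's axis, 103 mm above the bottle's foot when the cap is down; z points up. The cap starts already caught on the thread and does not come off.
- cap_turn (a joint): Turn of the cap on its thread, rad: 0 = bottomed out (hard stop), growing as it is unscrewed, counter-clockwise from above, to 4.2 at most; starts at 1.2 to 2.9. A quarter turn is 1.57. The cap rises 4 mm a turn and stays where it is left (friction about 0.04 N m). If the fingers turn on at the stop, they slip round the cap.
- empty_pocket (a point): Centre of the floor of the empty pocket in the carrier, a low steel pan, 92 x 216 mm, that does not shift. A second such bottle, ready, stands in its other pocket, 112 mm along this point's -y. The pocket is 57 mm square with flared lips; floor 5 mm above the bench, lips to 29 mm above the floor. x and y are square to its walls; x is the carrier's short way.
- carrier: The steel carrier; its origin is under its centre, on the bench, 56 mm from the empty pocket's centre towards the other pocket. x is its short way, y its long way.
- ready_bottle: The identical capped bottle that stands in the carrier's other pocket; origin under its foot, 116 mm high. Leave it alone.
- buffer_bottle: A round white reagent bottle with a green cap, 51 mm across, 98 mm high; origin under its foot. Leave it alone.
- tip_box: Blue box of pipette tips, 71 x 122 x 53 mm, at the back of the bench; origin under its centre. Leave it alone.
- stapler: Red stapler, 138 x 34 x 47 mm, at the back; origin under its centre. Leave it alone.
- lab_timer: White timer, 70 x 62 x 19 mm; origin under its centre. Leave it alone.
- note_pad: Yellow note pad, 76 x 76 x 16 mm; origin under its centre. Leave it alone.
- marker_black: Black marker pen, 138 mm long, 12 mm high; origin under its middle. Leave it alone.
- tweezers: Steel tweezers, 133 mm long, 9 mm high; origin under their middle. Leave them alone.
- petri_dish_1: Flat cream-coloured dish, 64 mm across, 6 mm high; origin under its centre. Leave it alone. Nearer the robot, at its left front, stands a black label printer about 0.25 m high; keep the arm clear of it.
Things that resemble listed ones, but are neither listed nor needed, are in the scene too. Leave any purple look-alike of the part that bears bottle_mid alone.

How it is judged:
On the way, in this order (a step that is already met when the one before it is completed fails the run):
1. the bottle stands fully down in the empty pocket, its cap not yet screwed home (horizontal distance between bottle_mid and empty_pocket below 0.007 m and z of bottle_mid in the frame of empty_pocket below 0.062 m and angle between bottle_mid's own z axis and vertical below 0.09 rad and value of joint cap_turn above 0.3 rad), for 0.2 s.
2. the cap is bottomed out with the bottle in its pocket (horizontal distance between bottle_mid and empty_pocket below 0.007 m and z of bottle_mid in the frame of empty_pocket below 0.062 m and angle between bottle_mid's own z axis and vertical below 0.09 rad and value of joint cap_turn below 0.06 rad), for 0.1 s.
At the end, for the whole second after the job is handed in: The fingers still grip the cap (over 1.5 N); the cap, bottomed out before, stands a quarter turn (90 +- 20 degrees) back from its stop; the bottle stands upright (within 5 degrees) in the pocket that was empty (within 7 mm of its centre, at most 4 mm off its floor) (horizontal distance between bottle_mid and empty_pocket below 0.007 m and z of bottle_mid in the frame of empty_pocket below 0.062 m and angle between bottle_mid's own z axis and vertical below 0.09 rad and value of joint cap_turn between 1.22 and 1.92 rad and contact force between the fingers and screw_cap above 1.5 N); the arm keeps its last pose, push and grip.
It fails at once if the bottle is tipped by more than 30 degrees (angle between bottle_mid's own z axis and vertical above 0.52 rad).
It fails at once if another thing on the bench is moved: the ready bottle by more than 15 mm, the rest by more than 40 mm (distance of ready_bottle from where it was at the start of the episode above 0.015 m or distance of any of buffer_bottle, tip_box, stapler, lab_timer, note_pad, marker_black, tweezers, petri_dish_1 from where it was at the start of the episode above 0.04 m).
It also fails if it takes over 61 s, if anything falls off the work surface, if the arm or the gripper's body presses on something with over 40 N, if the wrist force passes 120 N, or if a joint passes its speed limit or range.

ROBOT

A 6-joint arm with a two-finger parallel gripper is mounted at the origin on the work surface; the furniture and walls round the work are solid. World frame = base frame: x ahead of the robot, y to its left, z up, the work surface at z = 0. Lengths are in m, angles in rad, forces in N, time in s.
With the tool pointing down it reaches from about 0.275 to 0.875 m from the base axis. Payload 12.5 kg.
Tool frame: the origin (TCP) lies at the very end of the fingers, on their centre line; the grasp point (between the pads) lies 19 mm behind it; z points along the fingers, y is the line along which they close (so a half turn about z gives the same grasp; the last joint's range is limited). The gripper opens to 85 mm and grips with 20 to 120 N. Pads are 22 mm wide; open, the fingers measure 114 mm over their backs; the gripper's body (76 mm by 85 mm) begins 54 mm behind the grasp point. The pads swing forward as they close: fully open they stand 13 mm farther back than shut.
Start: joints at [1.125, 0.351, 1.652, -0, 1.139, -0.085], TCP at [0.194, 0.515, 0.231] pointing down, gripper open.
Joint ranges: [-2.75, 2.75], [-0.79, 2.1], [0.01, 2.65], [-1.57, 4.71], [0.07, 3.14], [-2.87, 2.87]. Speed limits (rad/s): [2.22, 2.22, 2.79, 3.14, 3.14, 3.14].

INTERFACE

Orientations are given as a 3x3 rotation matrix whose columns are the frame's x, y, z axes.
In Python, from bench import manip gives the robot as it stands. Calls block until the motion is done:
- manip.move_ptp(position, orientation): joint-space move of the TCP to a pose.
- manip.move_l(position, attitude=None, max_speed=0.15): straight line of the TCP; attitude=None keeps the orientation; max_speed is the mean speed in m/s.
- manip.move_j(angles): joint-space move.
- manip.set_gripper(opening, effort=None): opening from 0.0 (shut) to 1.0 (fully open); effort is the grip in N (None keeps the last); returns when the fingers have stopped.
- manip.dwell(seconds).
- manip.inverse_kinematics(position, orientation): joint angles nearest the present ones, or None.
- manip.grab_frame(name): name is "side" or "top"; returns (picture, depth): 400x640x3 uint8, red, green, blue; 400x640 float32, m along the optical axis (not along the pixel's ray), 0 where there is no reading.
- manip.get_calibration(name): a dict with "camera_matrix" (3x3 intrinsics, pixels), "R" (3x3) and "t" (3): a world point X has camera coordinates R X + t. Camera axes: x right, y down, z forward; pixel columns grow to the right and rows downward; lengths in m; the calibration is good to about 2 mm. A picture is of the moment at which its call begins. get_calibration takes no time and is no camera call.
A pose or a line that the arm cannot do raises manip.Unreachable and nothing moves.
- manip.sign_off(): hands the job in; it is judged then, once.
Trained networks look in the newest picture that a camera, given by its name, has taken for a name from the list of things; names that differ only in an ending like _2 or _b are one class to them, and where a whole thing is asked for, a point or a joint stands for the part that bears it (a point fixed in the world has none). Each returns a list of dicts, best first, with "confidence" (0 to 1); they miss things now and then, are a little off and sometimes report something else, mostly with a low value. They report only what shows in the picture. A call takes as long as a camera call. They do not tell look-alikes from the thing itself.
- manip.look_for(camera, name): "at" ([x, y, z] in m, in world coordinates, good to about 4 mm: the middle of the surface that is visible of it).
Readings, each from a call of its own:
- manip.current_time(): time.
- manip.current_qpos(): joint angles.
- manip.current_joint_vel(): joint speeds.
- manip.current_joint_torque(): joint torques, N m.
- manip.current_ee_pos(): TCP position.
- manip.current_tcp_rot(): TCP orientation.
- manip.current_force(): force on the tool from outside, world axes, zero at the start.
- manip.current_ft_torque(): the same for the moment, N m.
- manip.current_grip_width(): opening from 0.0 (shut) to 1.0 (fully open).
- manip.current_grip_force(): force on a finger pad.
Only numpy, scipy, OpenCV 4.12 (cv2) and the standard library are available. Lean on these libraries where they do the work, as an engineer would, in place of code of your own. Each camera call takes 0.05 s, during which the arm holds its last target. There are 200 camera calls.

## Working session

There is one attempt and no reset: what is moved stays moved. The work goes in short steps, each a Python script; the robot and the scene stay as the last script left them, time stands still between calls to the robot, and variables do not carry over. Pictures are saved under pics/ and viewed, at most 10 in all, crops included, and the job is handed in when it is done.

```bash
mkdir -p pics; ls; python3 - <<'E'
from bench import manip
import cv2,numpy as np
for c in("side","top"):
    p,d=manip.grab_frame(c); cv2.imwrite(f"pics/{c}0.png",p[:,:,::-1]); np.savez(f"{c}0.npz",p=p,d=d)
    k=manip.get_calibration(c); print(c,k)
    for n in("bottle_mid","screw_cap","carrier","ready_bottle","buffer_bottle"):
        print(n,[(np.round(r["at"],3),round(r["confidence"],2)) for r in manip.look_for(c,n)])
print(manip.current_time(),manip.current_tcp_rot())
E
```

```text
pics
side {'camera_matrix': array([[408.41933953,   0.        , 322.42127858],
       [  0.        , 408.41933953, 197.9144002 ],
       [  0.        ,   0.        ,   1.        ]]), 'R': array([[ 0.99259071, -0.12128307,  0.00735455],
       [-0.07406772, -0.65193777, -0.75464635],
       [ 0.09632054,  0.74851023, -0.65609054]]), 't': array([-0.45788961,  0.07069023,  1.09589989])}
bottle_mid [(array([ 0.336, -0.102,  0.067]), 0.97), (array([ 0.191, -0.305,  0.071]), 0.86), (array([ 0.485, -0.048,  0.068]), 0.76), (array([ 0.493, -0.04 ,  0.112]), 0.47)]
screw_cap [(array([ 0.192, -0.299,  0.114]), 0.96), (array([ 0.34 , -0.094,  0.116]), 0.85), (array([ 0.491, -0.04 ,  0.117]), 0.76), (array([ 0.285, -0.224,  0.111]), 0.57), (array([ 0.741, -0.284,  0.035]), 0.31)]
carrier [(array([0.729, 0.081, 0.019]), 0.25)]
ready_bottle []
buffer_bottle [(array([0.628, 0.038, 0.062]), 0.79)]
top {'camera_matrix': array([[439.64959835,   0.        , 317.12078685],
       [  0.        , 439.64959835, 192.99486096],
       [  0.        ,   0.        ,   1.        ]]), 'R': array([[-0.00698545, -0
[... 218 characters left out ...]
]), 0.95), (array([ 0.295, -0.216,  0.079]), 0.78), (array([ 0.342, -0.084,  0.078]), 0.76), (array([ 0.195, -0.286,  0.075]), 0.74)]
screw_cap [(array([ 0.491, -0.025,  0.115]), 0.79), (array([ 0.191, -0.292,  0.114]), 0.56), (array([ 0.341, -0.086,  0.115]), 0.53), (array([ 0.286, -0.22 ,  0.116]), 0.5), (array([0.728, 0.085, 0.014]), 0.33)]
carrier [(array([ 0.591, -0.183,  0.004]), 0.94)]
ready_bottle [(array([ 0.598, -0.255,  0.083]), 0.8), (array([ 0.736, -0.106,  0.044]), 0.7)]
buffer_bottle [(array([0.627, 0.051, 0.07 ]), 0.66)]
0.6 [[-9.35617312e-01  3.53015927e-01 -1.68647591e-05]
 [ 3.53015926e-01  9.35617312e-01  2.89968535e-05]
 [ 2.60153117e-05  2.11764296e-05 -9.99999999e-01]]
```

View pics/side0.png

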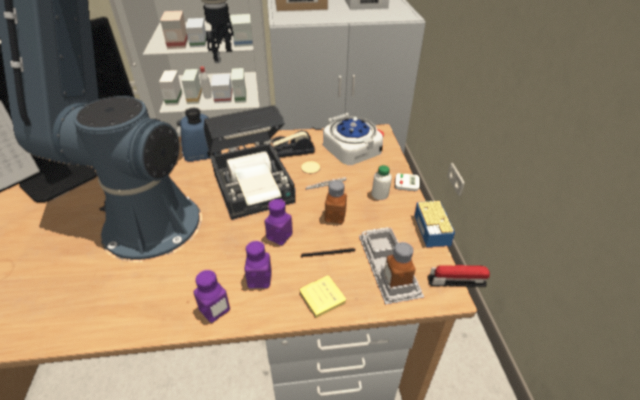

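View pics/top0.png

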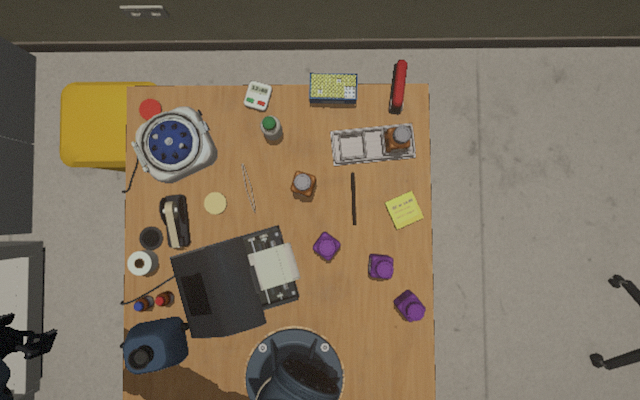

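The side view shows the only loose amber bottle at (336,203), the carrier at (390,262) with its empty pocket at (380,243), and the printer at (250,165). In the top view the bottle is at (303,184), the empty pocket at (351,147) and the ready bottle at (400,140). Next I'll measure them from the depth.

```bash
cat > h.py <<'E'
import numpy as np,cv2
from bench import manip
def cloud(c,p,d):
    k=manip.get_calibration(c);K=k["camera_matrix"]
    v,u=np.mgrid[:400,:640]
    C=np.stack([(u-K[0,2])/K[0,0]*d,(v-K[1,2])/K[1,1]*d,d],-1)
    return (C-k["t"])@k["R"], d>0
def pts(X,ok,c,r,z0,z1):
    return X[ok&(np.hypot(X[...,0]-c[0],X[...,1]-c[1])<r)&(X[...,2]>z0)&(X[...,2]<z1)]
def rect(P):
    (c,s,a)=cv2.minAreaRect((P[:,:2]*1000).astype(np.float32)); return np.round(c,1),np.round(s,1),round(a,1)
E
python3 - <<'E'
from h import *
for c in("top","side"):
    f=np.load(c+"0.npz"); X,ok=cloud(c,f["p"],f["d"])
    print(c)
    for n,b in(("bottle",(.488,-.03)),("ready",(.596,-.25))):
        P=pts(X,ok,b,.05,.098,.14); print(n,"cap",len(P),P.mean(0).round(4),rect(P),np.percentile(P[:,2],[50,95]).round(4))
        P=pts(X,ok,b,.05,.04,.085); print(n,"body",len(P),rect(P), P.mean(0).round(4))
    P=pts(X,ok,(.591,-.19),.135,.014,.05);print("carrier",len(P),rect(P),np.percentile(P[:,2],[5,50,95]).round(4))
    P=pts(X,ok,(.591,-.19),.135,.003,.05);print("carrier",len(P),rect(P))
    P=pts(X,ok,(.57,-.12),.02,-.02,.05);print("floor",P.mean(0).round(4),P[:,2].std())
    P=pts(X,ok,(.42,.03),.05,-.03,.05);print("bench z",np.median(P[:,2]))
# top-down orthographic map of the top cloud + image crop
f=np.load("top0.npz");im=f["p"][:,:,::-1]
a=cv2.resize(im[115:215,270:430],None,fx=5,fy=5,interpolation=cv2.INTER_CUBIC)
cv2.imwrite("pics/crop0.png",a)
E
```

```text
top
bottle cap 240 [ 0.4922 -0.0276  0.1162] (array([492.3, -27.3]), array([39.1, 40.3]), 22.4) [0.1166 0.1202]
bottle body 234 (array([492.4, -27.4]), array([53.9, 54.2]), 73.0) [ 0.4878 -0.0294  0.071 ]
ready cap 267 [ 0.602  -0.2625  0.1197] (array([ 603.6, -263.5]), array([40.2, 39.3]), 22.3) [0.1211 0.1246]
ready body 262 (array([ 602.8, -263.3]), array([53.6, 53.7]), 5.4) [ 0.593  -0.2541  0.0704]
carrier 1061 (array([ 614.8, -200. ]), array([235.3, 218.4]), 26.3) [0.0173 0.028  0.0455]
carrier 3045 (array([ 592.3, -190.3]), array([267. , 264.4]), 20.8)
floor [ 0.5698 -0.1194  0.0136] 0.010869686049848346
bench z 0.0005277571532992205
side
bottle cap 211 [ 0.4913 -0.0347  0.1126] (array([492.1, -30. ]), array([40.2, 38.5]), 30.0) [0.1155 0.1186]
bottle body 365 (array([492. , -30.8]), array([55.1, 54.2]), 69.1) [ 0.4894 -0.0463  0.0655]
ready cap 343 [ 0.6007 -0.271   0.1172] (array([ 602.5, -265.5]), array([40.7, 41.4]), 24.3) [0.1209 0.1235]
ready body 516 (array([ 601.6, -266.5]), array([53.1, 55.1]), 5.9) [ 0.5954 -0.2816  0.0663]
carrier 1350 (array([ 624.6, -194.7]), array([214.8, 220.9]), 28.0) [0.0162 0.027  0.0465]
carrier 2839 (array([ 587.7, -192. ]), array([262. , 262.6]), 72.1)
floor [ 0.5716 -0.124   0.0189] 0.010007363322715256
bench z 0.0012502102866159743
```

View pics/crop0.png

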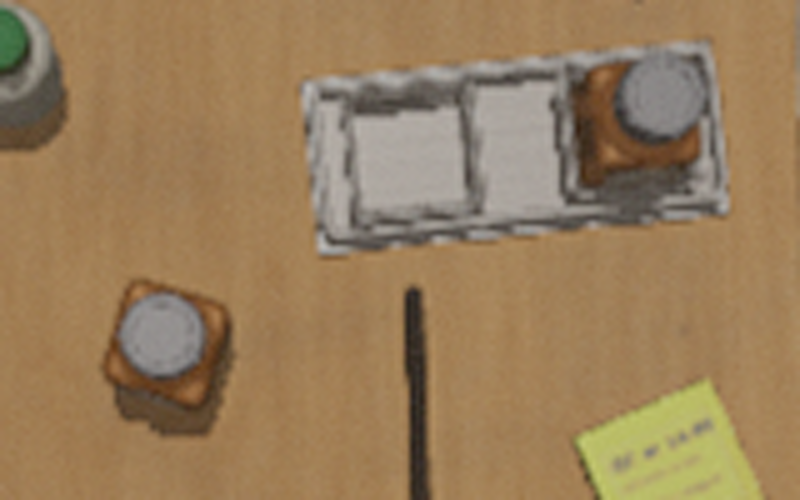

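The bottle is at about (0.492, -0.029) with a yaw of about -18°. My carrier fit picked up neighbouring things, so I'll redo it inside an image polygon and check the IK in the same run.

```bash
python3 - <<'E'
from h import *
poly={"top":np.array([(305,85),(710,42),(728,210),(320,250)])/5.+[270,115],"side":np.array([(360,231),(396,226),(424,293),(390,303)])}
for c in poly:
    f=np.load(c+"0.npz"); X,ok=cloud(c,f["p"],f["d"])
    p=poly[c]; p=(p-p.mean(0))*1.08+p.mean(0)
    m=cv2.fillPoly(np.zeros((400,640),np.uint8),[np.round(p).astype(np.int32)],1)>0
    for z0,z1 in((.005,.045),(.015,.045),(.024,.045)):
        P=X[ok&m&(X[...,2]>z0)&(X[...,2]<z1)];print(c,z0,len(P),rect(P))
    # pocket: floor points seen low, near estimate
    th=np.radians(5.6);R=np.array([[np.cos(th),np.sin(th)],[-np.sin(th),np.cos(th)]])
    P=X[ok&m]; L=(P[:,:2]-[.5917,-.1535])@R.T
    for i,n in((0,"x"),(1,"y")):
        s=np.abs(L[:,1-i])<.015
        h=[(int(round(b*1000)),int(1000*np.median(P[s&(abs(L[:,i]-b)<.002),2]))) for b in np.arange(-.05,.051,.004) if (s&(abs(L[:,i]-b)<.002)).any()]
        print(n,h)
def Rd(y): return np.array([[np.sin(y),np.cos(y),0],[-np.cos(y),np.sin(y),0],[0,0,-1.]])  # closing axis at yaw y
for n,p,ys in(("bot",(.492,-.029,.05),(-18,72,162,-108)),("poc",(.5917,-.1535,.09),(5.6,95.6,-84,-174,-130,-40,50,140))):
    for y in ys: 
        q=manip.inverse_kinematics(p,Rd(np.radians(y))); print(n,y,None if q is None else np.round(q,2))
E
```

```text
top 0.005 1690 (array([ 596.5, -207.6]), array([ 95.2, 215.1]), 5.6)
top 0.015 848 (array([ 598.6, -208.6]), array([ 82.5, 211.8]), 5.1)
top 0.024 434 (array([ 598.2, -207.5]), array([ 80. , 205.9]), 5.5)
x [(-50, -1), (-46, 0), (-42, 5), (-38, 17), (-34, 17), (-30, 29), (-26, 28), (-22, 5), (-18, 5), (-14, 5), (-10, 4), (-6, 4), (-2, 4), (2, 6), (6, 5), (10, 6), (14, 5), (18, 4), (22, 4), (26, 5), (30, 13), (34, 32), (38, 21), (42, 20), (46, 5)]
y [(-50, 6), (-46, 4), (-42, 5), (-38, 5), (-34, 34), (-30, 29), (-26, 7), (-22, 4), (-18, 5), (-14, 5), (-10, 5), (-6, 5), (-2, 5), (2, 5), (6, 6), (10, 4), (14, 4), (18, 5), (22, 5), (26, 5), (30, 29), (34, 29), (38, 5), (42, 5), (46, 20), (50, 19)]
side 0.005 1750 (array([ 602.7, -209.6]), array([ 93.7, 216.8]), 5.9)
side 0.015 1021 (array([ 597.5, -209. ]), array([ 82.2, 214.3]), 5.6)
side 0.024 534 (array([ 596. , -209.3]), array([ 74.3, 182.5]), 4.8)
x [(-42, 5), (-38, 18), (-34, 20), (-30, 16), (-26, 28), (-18, 6), (-14, 6), (-10, 5), (-6, 5), (-2, 5), (2, 5), (6, 6), (10, 5), (14, 6), (18, 6), (22, 6), (26, 5), (30, 21), (34, 32), (38, 31), (42, 21), (50, 1)]
y [(-50, 3), (-46, 5), (-42, 5), (-38, 6), (-34, 19), (-30, 16), (-10, 6), (-6, 6), (-2, 6), (2, 6), (6, 5), (10, 5), (14, 5), (18, 6), (22, 5), (26, 11), (30, 18), (34, 31), (46, 21), (50, 20)]Traceback (most recent call last):
  File "<stdin>", line 19, in <module>
  File "scipy/spatial/transform/_rotation.pyx", line 1143, in scipy.spatial.transform._rotation.Rotation.from_matrix
ValueError: Non-positive determinant (left-handed or null coordinate frame) in rotation matrix 0: [[-0.30901699  0.95105652  0.        ]
 [-0.95105652 -0.30901699  0.        ]
 [ 0.          0.         -1.        ]].
```

```bash
cat >> h.py <<'E'
def Rd(deg):
    y=np.radians(deg);c,s=np.cos(y),np.sin(y)
    return np.array([[-s,c,0],[c,s,0],[0,0,-1.]])
E
python3 - <<'E'
from h import *
for n,p,ys in(("bot",(.492,-.029,.05),(-18,72,162,-108)),("poc",(.5923,-.153,.09),(5.5,95.5,-84.5,-174.5,-130,-40,50,140))):
    for y in ys: 
        q=manip.inverse_kinematics(p,Rd(y)); print(n,y,None if q is None else np.round(q,2))
# first move: up high, then over the bottle
p=manip.current_ee_pos()
manip.move_l([p[0],p[1],.42],max_speed=.3)
manip.move_ptp([.492,-.029,.30],Rd(72))
print(manip.current_time(),manip.current_ee_pos(),manip.current_qpos(),manip.current_force())
E
```

```text
bot -18 [-0.15  0.53  1.93 -0.    0.68  0.16]
bot 72 [-0.15  0.53  1.93 -0.    0.68 -1.41]
bot 162 None
bot -108 [-0.15  0.53  1.93 -0.    0.68  1.73]
poc 5.5 [-0.33  0.63  1.59 -0.    0.92 -0.42]
poc 95.5 [-0.33  0.63  1.59 -0.    0.92 -2.  ]
poc -84.5 [-0.33  0.63  1.59 -0.    0.92  1.15]
poc -174.5 [-0.33  0.63  1.59 -0.    0.92  2.72]
poc -130 [-0.33  0.63  1.59 -0.    0.92  1.94]
poc -40 [-0.33  0.63  1.59 -0.    0.92  0.37]
poc 50 [-0.33  0.63  1.59 -0.    0.92 -1.2 ]
poc 140 [-0.33  0.63  1.59 -0.    0.92 -2.77]
3.6333 [ 0.49212458 -0.02841856  0.30012626] [-1.52221551e-01  1.78552818e-01  1.70449887e+00  1.31139833e-04
  1.25827706e+00 -1.40968111e+00] [-0.35999037  0.14199724 -0.04185067]
```

```bash
python3 - <<'E'
from h import *
x,y=.492,-.029
manip.set_gripper(1.0,20)
manip.move_l([x,y,.10],max_speed=.2)
manip.move_l([x,y,.051],max_speed=.06)
print("down",manip.current_force())
manip.set_gripper(0.0,20)
print(manip.current_grip_width(),manip.current_grip_force(),manip.current_force(),manip.current_ft_torque())
manip.set_gripper(1.0)
manip.move_l([x,y,.13],max_speed=.2)
manip.move_ptp([x,y,.13],Rd(-18))
manip.move_l([x,y,.051],max_speed=.1)
print("down",manip.current_force())
manip.set_gripper(0.0,60)
print(manip.current_grip_width(),manip.current_grip_force(),manip.current_force(),manip.current_ee_pos(),manip.current_time())
for c in("side","top"):
    p,d=manip.grab_frame(c); cv2.imwrite(f"pics/{c}1.png",p[:,:,::-1])
    np.savez(f"{c}1.npz",p=p,d=d)
a=cv2.imread("pics/side1.png")[120:270,250:450]; cv2.imwrite("pics/side1c.png",cv2.resize(a,None,fx=4,fy=4,interpolation=cv2.INTER_CUBIC))
E
```

```text
down [-0.55182658 -0.0026386   0.09812792]
0.6238338335947912 23.03512305021286 [-0.21203384  1.73347254  5.58743215] [0.00458595 0.15665114 0.004332  ]
down [ 0.27412092  0.68125775 -0.5077616 ]
0.6176089536570906 62.696213722229004 [-2.62823668  1.00378209  7.67425211] [ 0.49210997 -0.02897052  0.0516944 ] 10.075
```

View pics/side1c.png

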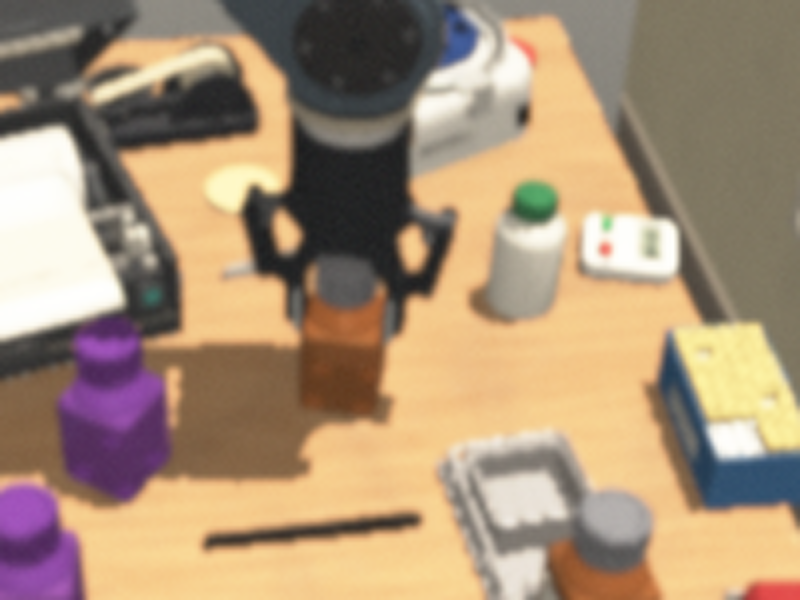

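The bottle is gripped squarely (crop (345,350)) and upright, and the empty pocket is clear at (520,480). Next I'll lift it, carry it over and lower it while watching the force.

```bash
python3 - <<'E'
from h import *
x,y=.5923,-.1530
manip.move_l([.492,-.029,.14],max_speed=.15)
manip.move_ptp([x,y,.14],Rd(5.5)); manip.dwell(.2)
f0=manip.current_force();print("free",f0.round(2) if hasattr(f0,'round') else f0)
manip.move_l([x,y,.090],max_speed=.1)
for z in np.arange(.085,.0560,-.003):
    manip.move_l([x,y,z],max_speed=.04)
    f=np.array(manip.current_force())-f0; print(round(z,4),f.round(1),np.round(manip.current_ft_torque(),2))
    if np.linalg.norm(f)>20: break
print(manip.current_ee_pos(),manip.current_time(),manip.current_grip_width())
for c in("side","top"):
    p,d=manip.grab_frame(c); cv2.imwrite(f"pics/{c}2.png",p[:,:,::-1]);np.savez(f"{c}2.npz",p=p,d=d)
a=cv2.imread("pics/side2.png")[170:320,310:510]; cv2.imwrite("pics/side2c.png",cv2.resize(a,None,fx=4,fy=4,interpolation=cv2.INTER_CUBIC))
E
```

```text
free [-0.2   0.7  -2.96]
0.085 [ 1.  -1.5  1.2] [ 0.02  0.01 -0.01]
0.082 [ 0.4 -0.7  1.5] [ 0.02 -0.01  0.04]
0.079 [-0.5 -0.2  1.2] [ 0.02  0.02 -0.  ]
0.076 [-0.4 -1.3  0.8] [-0.02  0.01 -0.04]
0.073 [ 0.5 -1.8  0.6] [-0.05 -0.02  0.02]
0.07 [ 0.5 -1.2  0.9] [-0.09  0.01 -0.02]
0.067 [ 0.4 -0.5  0.8] [-0.06 -0.    0.03]
0.064 [0.3 0.1 0.7] [-0.06  0.01 -0.  ]
0.061 [-0.1 -1.1  0.9] [-0.07 -0.   -0.02]
0.058 [-0.1 -1.2  0.3] [-0.03  0.03 -0.02]
[ 0.59217531 -0.15299598  0.05776751] 14.975 0.61589177194185
```

View pics/side2c.png

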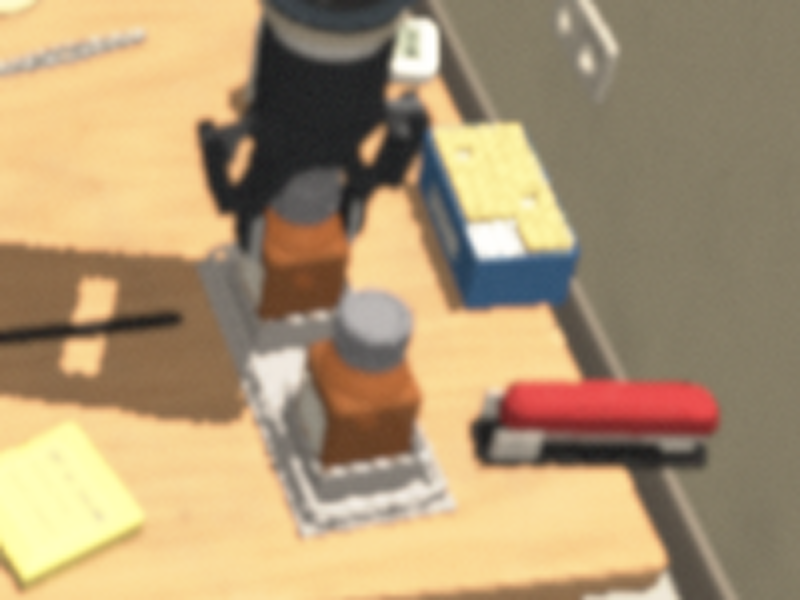

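It's sliding into the pocket freely (bottle at (305,255), no side load). I'll seat it, release and move onto the cap with joint 6 near its lower end.

```bash
python3 - <<'E'
from h import *
x,y=.5923,-.1530
f0=np.array(manip.current_force())
for z in np.arange(.0570,.0525,-.0007):
    manip.move_l([x,y,z],max_speed=.03)
    f=np.array(manip.current_force())-f0; print(round(z,4),f.round(1))
    if f[2]>8: break
manip.set_gripper(1.0,20); manip.dwell(.2)
manip.move_l([x,y,.15],max_speed=.2)
manip.move_ptp([x,y,.15],Rd(130))
print("q",np.round(manip.current_qpos(),3))
for c in("side","top"):
    p,d=manip.grab_frame(c); cv2.imwrite(f"pics/{c}3.png",p[:,:,::-1]); X,ok=cloud(c,p,d)
    P=pts(X,ok,(.592,-.153),.045,.098,.13)
    if len(P)>20: print(c,"cap",rect(P),np.percentile(P[:,2],[50,95]).round(4))
manip.move_l([x,y,.088],max_speed=.08)
print("down",manip.current_force())
manip.set_gripper(0.0,40)
print(manip.current_grip_width(),manip.current_grip_force(),manip.current_force(),manip.current_ft_torque(),manip.current_time())
p,d=manip.grab_frame("side")
cv2.imwrite("pics/side4c.png",cv2.resize(p[170:320,310:510,::-1],None,fx=4,fy=4,interpolation=cv2.INTER_CUBIC))
E
```

```text
0.057 [ 0.5 -0.1  0.6]
0.0563 [-2.7  1.5  7.8]
0.0556 [-5.6  1.3 14.8]
q [-0.329  0.551  1.559 -0.     1.033 -2.597]
side cap (array([ 592.9, -153.8]), array([39.9, 38.6]), 33.3) [0.1204 0.1235]
down [-0.28130795 -0.637585   -0.0369014 ]
0.4821257825348458 39.925047755241394 [-1.9459302   0.25411522  3.79216313] [ 0.11269821  0.22862358 -0.020865  ] 20.4583
```

View pics/side4c.png

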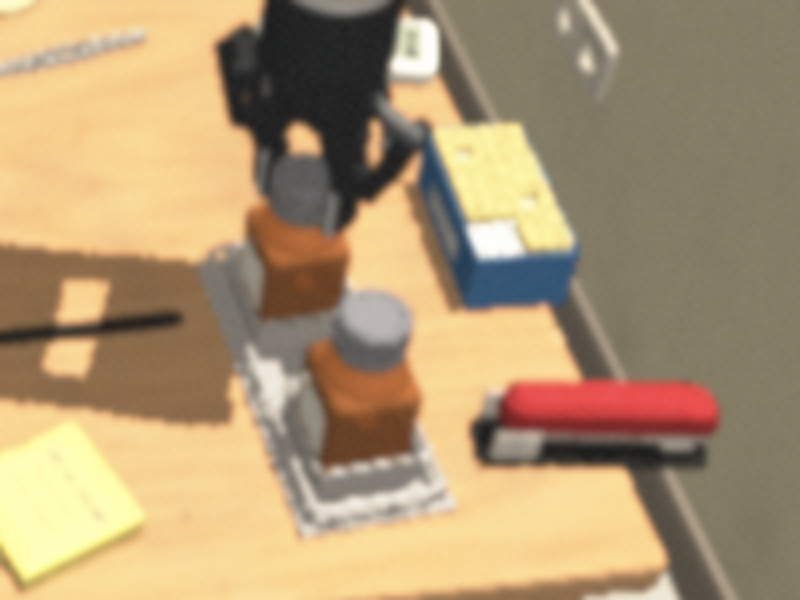

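The bottle is seated (crop (300,260)) with the fingers on its cap at (300,190), and the 41 mm grip width fits the cap. I'll turn it clockwise in small steps, following the thread, until the torque rises.

```bash
python3 - <<'E'
from h import *
x,y=.5923,-.1530
p0=np.array(manip.current_ee_pos()); q0=np.array(manip.current_qpos()); t0=np.array(manip.current_ft_torque())
th=0;tq=[]
while th<3.3:
    th+=.12
    q=manip.inverse_kinematics([x,y,.088-.004*th/6.2832],Rd(130-np.degrees(th)))
    if q is None: print("noik",th);break
    manip.move_j(q); manip.dwell(.04)
    t=np.array(manip.current_ft_torque())-t0; f=manip.current_force(); tq.append(t[2])
    print(round(th,2),t.round(2),np.round(f,1),round(manip.current_grip_force(),1))
    if abs(t[2])>.35: break
print(manip.current_qpos()[5]-q0[5],manip.current_time())
E
```

```text
0.12 [-0.04 -0.23 -0.09] [-0.8  0.8  5.5] 40.1
0.24 [-0.06 -0.2   0.02] [-0.1  1.3  5. ] 40.2
0.36 [-0.06 -0.19 -0.03] [0.8 1.4 5.3] 40.2
0.48 [-0.06 -0.24  0.  ] [-0.3  0.9  5. ] 40.2
0.6 [-0.08 -0.22 -0.01] [0.3 0.7 5.4] 40.2
0.72 [-0.09 -0.24 -0.02] [0.3 1.7 5.1] 40.2
0.84 [-0.08 -0.24 -0.03] [0.6 1.  5.5] 40.2
0.96 [-0.11 -0.2  -0.02] [-0.2  1.6  5.7] 40.2
1.08 [-0.02 -0.22 -0.  ] [0.6 1.1 4. ] 40.2
1.2 [-0.04 -0.16 -0.05] [-0.2  1.2  5.1] 40.2
1.32 [-0.63  0.08  0.33] [-1.3 -1.4  6.3] 40.3
1.44 [-0.86 -0.16  1.05] [-0.2 -3.7  6.6] 40.4
1.4344121885185273 24.0083
```

The hard stop came at about 1.28 rad, with the torque rising to 1.05 N m. I'll hold there, then back off a quarter turn measured from where the torque releases.

```bash
python3 - <<'E'
from h import *
x,y=.5923,-.1530
manip.dwell(.4); print("hold",np.round(manip.current_ft_torque(),2))
def go(th):
    q=manip.inverse_kinematics([x,y,.088-.004*min(th,1.28)/6.2832],Rd(130-np.degrees(th)));manip.move_j(q);manip.dwell(.05)
    tz=np.mean([manip.current_ft_torque()[2] for _ in range(3)]);print(round(th,3),round(tz,2));return tz
th=1.44;rel=None
for i in range(8):
    th-=.035
    if go(th)<.08: rel=th;break
print("release",rel)
end=rel-1.57-.02
while th-.3>end: th-=.3;go(th)
go(end);manip.dwell(.3)
print(end,manip.current_grip_force(),manip.current_grip_width(),np.round(manip.current_force(),1),np.round(manip.current_ft_torque(),2),manip.current_time(),manip.current_ee_pos())
p,d=manip.grab_frame("side");X,ok=cloud("side",p,d)
cv2.imwrite("pics/side5c.png",cv2.resize(p[170:320,310:510,::-1],None,fx=4,fy=4,interpolation=cv2.INTER_CUBIC))
E
```

```text
hold [-0.73  0.1   1.08]
1.405 0.47
1.37 0.04
release 1.37
1.07 0.03
0.77 0.05
0.47 0.06
0.17 0.0
-0.13 0.04
-0.22 0.02
-0.21999999999999995 40.433029532432556 0.4780567648629587 [1.3 0.  6.7] [ 0.02 -0.1   0.02] 27.8167 [ 0.59254165 -0.15270781  0.08831967]
```

View pics/side5c.png

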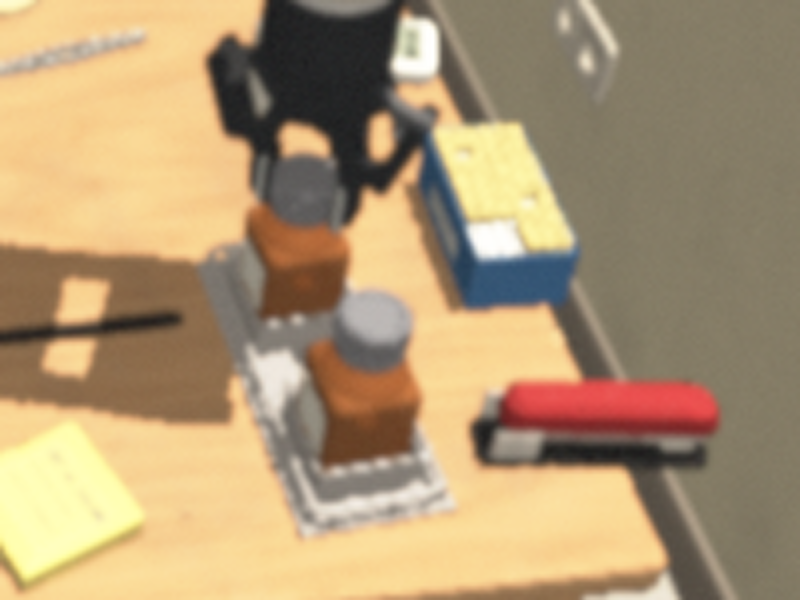

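The bottle is still seated (crop (300,260)), the cap is held at (305,190), and nothing else has moved. The release point and the 1.59 rad turned back give a quarter turn, so I'm handing in.

```bash
python3 -c "
from bench import manip
print(manip.sign_off())"
```

```text
the job is handed in; nothing more can be done
None
```

The job is handed in after about 28 s of robot time: the bottle is seated in the empty pocket, and its cap was screwed down to the stop, backed off about a quarter turn and is still gripped at about 40 N; no verdict came back, and the cap angle is inferred from joint motion and torque, not measured directly.

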